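# Tare the tin on the balance

### The job

The empty tin on the balance is to be tared out of the draught: with the fingertips gently push the glass sliding cover of the draught shield forward by its rib until it is fully shut, and only then lightly press the long bar-shaped tare key well down and let it spring back up. Press no other key, do not lean on the balance, and leave the tin on the pan and everything standing around the balance where it is.

Things in the scene. Friction and masses are not known exactly. Their poses are not given: they have to be found in the camera images.
- balance: Precision balance, off-white housing 322 (x) by 210 (y) by 64 mm, heavy, does not move. Origin on the bench under the housing; x axis from the key deck (nearest the robot) to the back, y to the left seen from the robot, z up; up to 0.22 rad askew. In its frame: flat key deck, top z = 42 mm, x = -172 to -118; behind it a display sloping up to z = 68 mm at x = -63, then the draught shield.
- pan (a point): Centre of the top of the round steel pan, 112 mm across, x = 37, y = 0, z = 75 mm in the balance's frame. Around it stands the glass draught shield: walls at x = -50 to 124 and y = -90 to 90, top edge z = 163 mm, guide rails at the sides up to z = 171 mm; its roof is the sliding cover.
- cover (a joint): Glass sliding cover, roof of the draught shield. 0 = fully shut against a hard stop, 0.10 m = fully open; starts 0.05 to 0.09 open. It opens along the balance's +x (to the back), so it is shut by pushing along -x, towards the keys. About 1.5 N of rail friction; it stays where it is left. Pane surface z = 168 mm, its plastic frame 170 mm.
- cover_rib (a point): Top centre of the finger rib, an upright bar near the cover's front edge: 10 mm thick (x), 90 mm long (y), 18 mm above the cover's frame, top z = 188 mm. Moves with the cover. Behind it (+x) lies flat cover: frame at z = 170 mm up to 7 mm behind the rib's centre, then clear pane at z = 168 mm for 142 mm. At cover = 0 it lies at x = -33, y = 0 in the balance's frame.
- tare_key (a joint): The tare key, the only long bar-shaped key: 46 mm along y by 18 mm along x, top 8 mm proud of the deck (z = 50 mm) when up. 0 = up, 0.005 m = fully down; a spring needs about 1 N to start it, 3.5 N for 3 mm and 5 N to bottom it on its hard stop, and brings it back up.
- tare_top (a point): Centre of the tare key's top face, on the balance at x = -145, y = +24 mm; moves with the key.
- power_key (a joint): Round power key, 18 mm across, leftmost in the row, 54 mm to the left of the tare key's centre. 0 = up, 0.005 m = down. Leave it alone.
- mode_key (a joint): Square mode key, 18 mm, 58 mm to the right of the tare key's centre. 0 = up, 0.005 m = down. Leave it alone.
- print_key (a joint): Square print key, 18 mm, rightmost, 100 mm to the right of the tare key's centre. 0 = up, 0.005 m = down. Leave it alone.
- weighed_tin: Open empty tin, 58 mm across, 64 mm high, loose on the balance's pan inside the draught shield (rim at z = 139 mm). Origin at the centre of its underside. Leave it alone.
- weight_large: Balance weight with a knob, 38 mm across, 36 mm high, on the bench to the left of the balance. Origin at the centre of its underside. Leave it alone.
- weight_medium: The same shape, 28 mm across, 26 mm high, to the left of the balance. Origin at the centre of its underside. Leave it alone.
- weight_small: The same shape, 22 mm across, 21 mm high, to the left of the balance. Origin at the centre of its underside. Leave it alone.
- pigment_jar: Glass jar with lid, 51 mm across, 70 mm high, to the left of the balance. Origin at the centre of its underside. Leave it alone.
- open_tin: Open sample tin, 70 mm across, 78 mm high, to the right of the balance. Origin at the centre of its underside. Leave it alone.
- press_lid: Tin lid, 57 mm across, 10 mm high, flat on the bench at the front left of the balance. Origin at the centre of its underside. Leave it alone.
- scriber: Steel scriber, square shank 8 mm, 118 mm long, lying roughly along y in front of the keys. Origin at the middle of its underside. Leave it alone.

How it is judged:
By the outcome, as a careful person would: the job done as asked, in the order asked, and still so for the second after the job is handed in, with the robot touching nothing.
It also fails if it takes over 42 s, if anything falls off the work surface, if the arm or the gripper's body presses on something with over 40 N, if the wrist force passes 120 N, or if a joint passes its speed limit or range.

### The arm

A 6-joint arm with a two-finger parallel gripper is mounted at the origin on a cart in front of the work surface, level with it; the furniture and walls round the work are solid. World frame = base frame: x ahead of the robot, y to its left, z up, the work surface at z = 0. Lengths are in m, angles in rad, forces in N, time in s.
With the tool pointing down it reaches from about 0.425 to 0.95 m from the base axis. Payload 3.5 kg.
Tool frame: the origin (TCP) lies on the centre line of the jaws, within the pads' length; the fingertips stand 25 mm ahead of it and the grasp point (between the pads) lies 6 mm ahead of it (ctrl.finger_overhang is the distance from the TCP to the fingertips, in m); z points along the fingers, y is the line along which they close (so a half turn about z gives the same grasp; the last joint's range is limited). The gripper opens to 85 mm and grips with 20 to 120 N. Pads are 22 mm wide; open, the fingers measure 114 mm over their backs; the gripper's body (76 mm by 85 mm) begins 54 mm behind the grasp point. The pads swing forward as they close: fully open they stand 13 mm farther back than shut.
Start: joints at [-1.369, 0.286, 1.577, -0, 1.279, -0.15], TCP at [0.233, -0.634, 0.256] pointing down, gripper open.
Joint ranges: [-2.77, 2.77], [-0.9, 2.22], [0.21, 2.48], [-1.53, 4.67], [0.24, 2.81], [-2.84, 2.84]. Speed limits (rad/s): [2.79, 2.79, 3.14, 3.14, 3.14, 3.14].

### API

Orientations are given as a unit quaternion [x, y, z, w].
In Python, from plant import get_state, imaging, job, ctrl gives the robot as it stands.
- The arm moves only by the tool jog_arm, never from a script. Its argument "increments" is a list of rows, each an object of numbers: "dx", "dy", "dz": the shift along the world's x, y, z each as a share of 12 cm, from -1 to 1; "ax", "ay", "az": the turn, a rotation vector about the world's x, y, z each as a share of pi/2 rad, from -1 to 1; "gripper": the gripper command: -1 is shut, 1 is fully open, values between are in proportion. A call has 1 to 10 rows; each row is the pose to reach, as a shift and turn from the pose commanded when the call began; what a row does not reach only later rows make up. A row lasts 1/10 s, in which the tool goes at most 50 mm and 8.59 degrees, less where a joint would pass 70% of its speed; a pose out of reach is approached as far as the arm can. A call with a number of a shift or a turn outside -1 to 1 is refused whole. A call with a gripper value outside its range is refused whole. The fingers move at their own pace and stop on an object; "force" is the grip in N (left out, the last holds). Time passes only in rows, so rows that repeat a pose let the fingers close. It gives the time, the measured TCP pose, the force, the opening and the grip force at its end, in the units of the state.
- get_state(): the state, without advancing time (a new reading comes with each control period).
- imaging.read_camera(name): name is "side" or "top"; returns a dict with "frame" (400x640x3 uint8, blue, green, red), "depth" (400x640 float32, m along the optical axis (not along the pixel's ray), 0 where there is no reading), "camera_matrix" (3x3 intrinsics, pixels), "extrinsics" (4x4, takes a point from camera to world coordinates). Camera axes: x right, y up, looking along -z (the intrinsics and any distortion apply to the point x, -y, -z); pixel columns grow to the right and rows downward; lengths in m; the calibration is good to about 2 mm. A picture is of the moment at which its call begins.
- job.sign_off(): hands the job in; it is judged then, once.
The state is a dict: "time": time; "qpos": joint angles; "dq": joint speeds; "joint_efforts": joint torques, N m; "eef_pos": TCP position; "tcp_rot": TCP orientation; "contact_force": force on the tool from outside, world axes, zero at the start; "wrist_torque": the same for the moment, N m; "opening": opening from 0.0 (shut) to 1.0 (fully open); "finger_force": force on a finger pad.
Only numpy, scipy, OpenCV 4.12 (cv2) and the standard library are available. Lean on these libraries where they do the work, as an engineer would, in place of code of your own. Each camera call takes 0.05 s, during which the arm holds its last target. There are 200 camera calls.

## Working session

There is one attempt and no reset: what is moved stays moved. The work goes in short steps, Python scripts to look and compute and a tool call to move; the robot and the scene stay as the last step left them, time stands still between calls to the robot, and variables do not carry over. Pictures are saved under pics/ and viewed, at most 10 in all, crops included, and the job is handed in when it is done.

Besides the shell and the picture viewer there is one more tool, called after ">>>" in YAML: its name, and indented under it one key for each argument. jog_arm: Moves the arm, as the interface text tells. Shift numbers are shares of 12 cm and turn numbers shares of pi/2 rad, none past 1 either way. Its arguments: {"type":"object","properties":{"increments":{"type":"array"},"force":{"type":"number"}},"required":["increments"]}

```bash
mkdir -p pics
cat > h.py <<'E'
import numpy as np, cv2
from plant import get_state, imaging, job, ctrl
def cam(n):
    c=imaging.read_camera(n); return c
def ray(c,u,v):
    K=np.array(c["camera_matrix"]);E=np.array(c["extrinsics"])
    d=np.array([(u-K[0,2])/K[0,0],-(v-K[1,2])/K[1,1],-1.0])
    return E[:3,3],E[:3,:3]@d
def onplane(c,u,v,z):
    o,d=ray(c,u,v); return o+d*(z-o[2])/d[2]
def proj(c,p):
    K=np.array(c["camera_matrix"]);E=np.array(c["extrinsics"])
    q=E[:3,:3].T@(np.array(p)-E[:3,3]); q=np.array([q[0],-q[1],-q[2]])
    return (K@q)[:2]/q[2]
E
python3 - <<'E'
from h import *
for n in("top","side"):
    c=cam(n); cv2.imwrite(f"pics/{n}0.png",c["frame"]); print(n,np.round(c["camera_matrix"],1).tolist(),np.round(c["extrinsics"],3).tolist(),[k for k in c])
s=get_state(); print(s, ctrl.finger_overhang)
E
```

```text
top [[461.1, 0.0, 316.6], [0.0, 461.1, 204.3], [0.0, 0.0, 1.0]] [[-0.03, 0.983, -0.18, 0.336], [-1.0, -0.03, 0.002, 0.113], [-0.004, 0.18, 0.984, 0.999], [0.0, 0.0, 0.0, 1.0]] ['frame', 'depth', 'camera_matrix', 'extrinsics']
side [[376.3, 0.0, 321.7], [0.0, 376.3, 209.5], [0.0, 0.0, 1.0]] [[-0.866, 0.231, -0.444, 0.102], [-0.501, -0.409, 0.763, 0.758], [-0.005, 0.883, 0.47, 0.533], [0.0, 0.0, 0.0, 1.0]] ['frame', 'depth', 'camera_matrix', 'extrinsics']
{'time': 0.1, 'qpos': array([-1.36897574e+00,  2.87148319e-01,  1.57801390e+00, -4.07851304e-06,
        1.27858118e+00, -1.50007637e-01]), 'dq': array([-4.12098189e-06, -8.09894915e-04, -2.50797406e-03,  2.70689747e-03,
       -1.15776626e-04,  3.66506466e-04]), 'joint_efforts': array([ 9.04659792e-04, -4.07294941e+01, -2.93698132e+01, -1.70686926e-04,
        3.41335632e-03,  2.86850160e-06]), 'eef_pos': array([ 0.23252976, -0.63312021,  0.25504697]), 'tcp_rot': array([ 9.84566300e-01,  1.75008697e-01, -2.98074926e-05, -1.07496013e-03]), 'contact_force': array([-0.3819279 , -0.13930596,  0.10990761]), 'wrist_torque': array([-0.02051183, -0.04848805,  0.02629353]), 'finger_force': 0.0, 'opening': 0.9985640628971405} 0.025
```

View pics/top0.png

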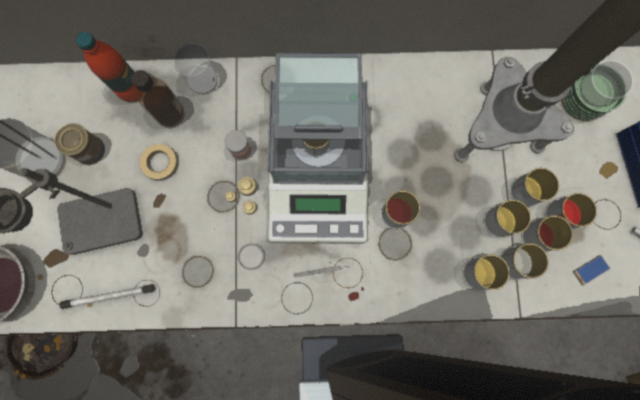

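View pics/side0.png

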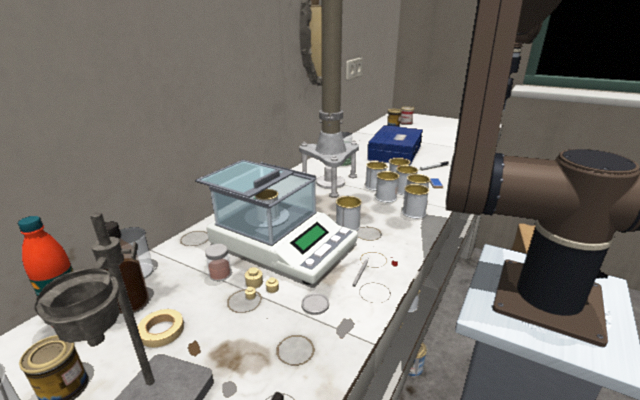

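The top view shows the balance at cols 268–370, rows 55–242. The key row is at about row 229, with the tare bar near col 305, and the rib is at about (319,127). The side view agrees. Next I'll measure the keys and the rib.

Run:
```python
from h import *
c=cam("top"); f=c["frame"]
cv2.imwrite("pics/crop1.png",cv2.resize(f[45:250,255:385],None,fx=4,fy=2.9,interpolation=cv2.INTER_CUBIC)) if 0 else cv2.imwrite("pics/crop1.png",cv2.resize(f[110:250,260:380],None,fx=4,fy=4,interpolation=cv2.INTER_CUBIC))
g=cv2.cvtColor(f,cv2.COLOR_BGR2GRAY)
m=np.zeros_like(g); m[218:240,268:368]=(g[218:240,268:368]<175)*255
for n,th in(("keys",0),):
    k,l,st,ce=cv2.connectedComponentsWithStats(m)
    for i in range(1,k):
        if st[i,4]>15: print(st[i].tolist(),ce[i].round(1),onplane(c,*ce[i],0.05).round(4))
hsv=cv2.cvtColor(f,cv2.COLOR_BGR2HSV)
m=((hsv[...,0]>45)&(hsv[...,0]<80)&(hsv[...,1]>120)).astype(np.uint8); m[:190]=0;m[220:]=0
k,l,st,ce=cv2.connectedComponentsWithStats(m)
print([ (st[i].tolist(),ce[i].round(1).tolist()) for i in range(1,k) if st[i,4]>50])
print(g[224:236,276:366:3])
D=c["depth"]; E=c["extrinsics"]
for v in (122,124,126,128,130,132): print(v,[round(float((onplane(c,u,v,0)*0+ (lambda o,d:o+d*D[v,u])(*ray(c,u,v)))[2]),3) for u in range(285,355,6)])
```

```text
[268, 218, 1, 22, 22] [268.  228.5] [0.4614 0.2136 0.05  ]
[366, 218, 2, 22, 36] [366.6 227.2] [0.458  0.0093 0.05  ]
[272, 221, 92, 17, 1169] [318.4 228.9] [0.4573 0.1092 0.05  ]
[]
[[128 168 136 121 123 122 131 162 162 155 157 159 157 158 120 122 123 122
  148 160 158 122 120 123 122 151 150 147 121 188]
 [140 199 172 123 123 122 135 198 198 196 197 197 198 197 121 122 122 121
  177 196 198 126 120 122 122 193 194 186 121 189]
 [159 207 198 125 126 123 140 208 209 207 208 206 208 209 119 123 121 123
  184 209 206 126 124 122 120 207 207 197 121 188]
 [174 208 205 124 123 123 137 209 210 209 209 209 210 207 116 122 125 122
  186 209 210 126 123 123 118 206 210 200 124 188]
 [182 207 209 126 123 125 141 209 209 208 209 208 211 210 115 125 122 120
  184 209 208 125 124 123 121 206 211 199 123 188]
 [177 209 208 123 125 123 137 209 207 209 210 210 209 208 118 122 125 123
  183 208 208 122 122 122 119 205 208 198 122 182]
 [156 208 195 123 124 124 141 209 210 208 208 207 208 208 121 123 122 122
  185 209 209 122 123 122 122 205 208 197 124 167]
 [134 194 168 124 123 124 138 206 204 205 
[... 407 characters left out ...]
  121 121 121 124 124 122 122 121 123 122 123 161]
 [135 135 130 132 132 129 129 129 127 127 128 128 128 129 127 125 125 126
  125 126 126 126 124 125 124 126 124 124 124 160]]
122 [0.168, 0.167, 0.166, 0.166, 0.169, 0.166, 0.166, 0.167, 0.166, 0.167, 0.168, 0.168]
124 [0.166, 0.168, 0.168, 0.167, 0.167, 0.168, 0.168, 0.165, 0.167, 0.169, 0.166, 0.169]
126 [0.169, 0.164, 0.188, 0.187, 0.188, 0.188, 0.189, 0.187, 0.187, 0.187, 0.168, 0.165]
128 [0.17, 0.168, 0.185, 0.187, 0.186, 0.186, 0.187, 0.186, 0.185, 0.185, 0.17, 0.166]
130 [0.169, 0.168, 0.18, 0.18, 0.181, 0.182, 0.18, 0.182, 0.182, 0.18, 0.169, 0.17]
132 [0.17, 0.169, 0.168, 0.168, 0.169, 0.171, 0.17, 0.17, 0.171, 0.172, 0.168, 0.167]
```

View pics/crop1.png

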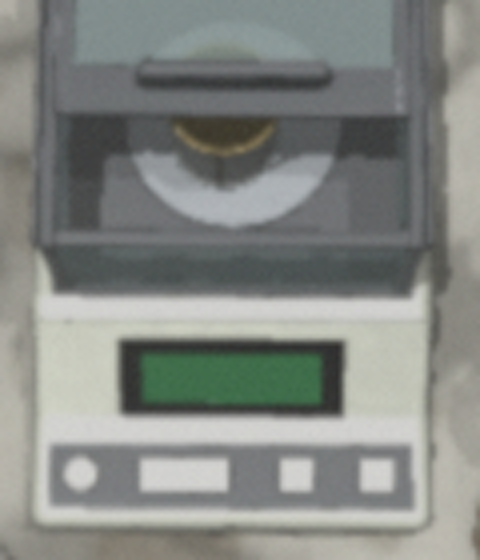

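The crop (×4, offset 260,110) shows keys bright on a grey strip: round key ≈(280,228), tare bar ≈(306,229), square keys ≈(334,228) and (354,228). The rib spans cols 294–343 at row ~127. Now I'll get the key centres, the yaw and the rib position.

```bash
cat >> h.py <<'E'
def cloud(c):
    K=np.array(c["camera_matrix"]);E=np.array(c["extrinsics"]);D=c["depth"]
    v,u=np.mgrid[:400,:640]
    P=np.stack([(u-K[0,2])/K[0,0]*D,-(v-K[1,2])/K[1,1]*D,-D],-1)
    return P@E[:3,:3].T+E[:3,3]
E
python3 - <<'E'
from h import *
c=cam("top"); g=cv2.cvtColor(c["frame"],cv2.COLOR_BGR2GRAY)
m=np.zeros_like(g); m[222:235,274:361]=(g[222:235,274:361]>165)*255
k,l,st,ce=cv2.connectedComponentsWithStats(m); pts=[]
for i in range(1,k):
    if st[i,4]>10: p=onplane(c,*ce[i],0.05); pts.append(p); print(st[i].tolist(),ce[i].round(1),p.round(4))
pts=np.array(sorted(pts,key=lambda p:-p[1]))[:,:2]
# rigid fit: keys in balance frame
B=np.array([[-.145,.078],[-.145,.024],[-.145,-.034],[-.145,-.076]])
if len(pts)==4:
    b0,p0=B.mean(0),pts.mean(0); H=(B-b0).T@(pts-p0); th=np.arctan2(H[0,1]-H[1,0],H[0,0]+H[1,1])
    R=np.array([[np.cos(th),-np.sin(th)],[np.sin(th),np.cos(th)]]); t=p0-R@b0
    print("yaw",th,"t",t,"res",(pts-(B@R.T+t)).round(4).tolist())
for n in("top","side"):
    cc=c if n=="top" else cam(n)
    P=cloud(cc); Q=P[(P[...,2]>.1835)&(P[...,2]<.195)&(abs(P[...,0]-.67)<.1)&(abs(P[...,1]-.11)<.07)&(cc["depth"]>0)]
    (cx,cy),sz,a=cv2.minAreaRect(Q[:,:2].astype(np.float32)); print(n,"rib",len(Q),(cx,cy),sz,a,Q.mean(0))
    q=(Q[:,:2]-t)@R; print("balance frame min/max",q.min(0),q.max(0),q.mean(0))
    # rail / walls for yaw
    # highest things near
    W=P[(P[...,2]>.06)&(abs(P[...,0]-.65)<.25)&(abs(P[...,1]-.11)<.25)]
    print("max z",W[:,2].max())
E
```

```text
[276, 224, 8, 9, 52] [279.7 227.9] [0.462  0.1893 0.05  ]
[295, 225, 22, 8, 175] [305.6 228.5] [0.4591 0.1358 0.05  ]
[330, 225, 8, 8, 63] [333.6 228.4] [0.4574 0.0778 0.05  ]
[350, 225, 8, 8, 64] [353.5 228.5] [0.456  0.0365 0.05  ]
yaw -0.037775386510689415 t [0.60358707 0.10637769] res [[0.0003, -0.0005], [-0.0005, -0.0001], [-0.0, -0.0001], [0.0002, 0.0006]]
top rib 215 (0.6297159194946289, 0.10565584897994995) (0.08708042651414871, 0.009559550322592258) 87.31745147705078 [0.62967827 0.10596861 0.18627034]
balance frame min/max [ 0.02109772 -0.04326684] [0.03076679 0.04381264] [0.02608804 0.00057658]
max z 0.2157284472101494
side rib 82 (0.6311805844306946, 0.10734324157238007) (0.08756006509065628, 0.010715901851654053) 86.05634307861328 [0.63045093 0.11133093 0.18597743]
balance frame min/max [ 0.0224432  -0.04179822] [0.03385684 0.04586641] [0.02665763 0.00596426]
max z 0.5561098499576569
```

Run:
```python
from h import *
c=cam("top");P=cloud(c);ok=c["depth"]>0
for v,u in((100,525),(85,545),(60,575),(30,610),(150,460),(200,510),(185,540)): print(v,u,P[v,u].round(3))
m=ok&(P[...,2]>.15)&(P[...,0]>.2)&(P[...,0]<.72)&(P[...,1]>-.7)&(P[...,1]<.3)
q=P[m&((P[...,1]<-.02)|(P[...,1]>.23))]; print(len(q), q.min(0) if len(q) else 0,q.max(0) if len(q) else 0)
```

```text
100 525 [ 0.662 -0.273  0.205]
85 545 [ 0.659 -0.275  0.276]
60 575 [ 0.657 -0.277  0.364]
30 610 [ 0.656 -0.277  0.447]
150 460 [ 0.631 -0.213  0.006]
200 510 [ 0.502 -0.282  0.075]
185 540 [ 0.545 -0.381  0.007]
12337 [ 0.23718881 -0.37555265  0.15007025] [ 0.71604214 -0.02002237  0.67036021]
```

>>> jog_arm:
  increments:
    - {"dx": 0.4, "dy": 0.4, "dz": 0.3, "gripper": -1}
    - {"dx": 0.7, "dy": 0.7, "dz": 0.5, "gripper": -1}
    - {"dx": 0.9, "dy": 1, "dz": 0.5, "gripper": -1}
    - {"dx": 0.9, "dy": 1, "dz": 0.5, "gripper": -1}

```text
$.increments[0]: bad value
```

>>> jog_arm:
  increments:
    - {"dx": 0.4, "dy": 0.4, "dz": 0.3, "ax": 0, "ay": 0, "az": 0, "gripper": -1}
    - {"dx": 0.7, "dy": 0.7, "dz": 0.5, "ax": 0, "ay": 0, "az": 0, "gripper": -1}
    - {"dx": 0.9, "dy": 1, "dz": 0.5, "ax": 0, "ay": 0, "az": 0, "gripper": -1}
    - {"dx": 0.9, "dy": 1, "dz": 0.5, "ax": 0, "ay": 0, "az": 0, "gripper": -1}

```text
time: 0.7
eef_pos: [0.3429, -0.5114, 0.3185]
tcp_rot: [0.984, 0.176, 0.001, 0.001]
contact_force: [-0.3, 0.3, -0.8]
opening: 0.336
finger_force: 0.0
```

>>> jog_arm:
  increments:
    - {"dx": 0.1, "dy": 0.4, "dz": 0, "ax": 0, "ay": 0, "az": 0, "gripper": -1}
    - {"dx": 0.2, "dy": 0.8, "dz": 0, "ax": 0, "ay": 0, "az": 0, "gripper": -1}
    - {"dx": 0.3, "dy": 1, "dz": 0, "ax": 0, "ay": 0, "az": 0, "gripper": -1}

```text
time: 1.0
eef_pos: [0.377, -0.3904, 0.3164]
tcp_rot: [0.984, 0.176, 0.0, -0.0]
contact_force: [0.2, -0.1, -0.4]
opening: 0.0
finger_force: 0.0
```

>>> jog_arm:
  increments:
    - {"dx": 0.2, "dy": 0.4, "dz": 0, "ax": 0, "ay": 0, "az": -0.05, "gripper": -1}
    - {"dx": 0.4, "dy": 0.8, "dz": 0, "ax": 0, "ay": 0, "az": -0.1, "gripper": -1}
    - {"dx": 0.5, "dy": 1, "dz": 0, "ax": 0, "ay": 0, "az": -0.1, "gripper": -1}

```text
time: 1.3
eef_pos: [0.4373, -0.271, 0.3165]
tcp_rot: [0.995, 0.097, 0.0, -0.0]
contact_force: [1.1, 0.5, -0.0]
opening: -0.001
finger_force: 0.0
```

>>> jog_arm:
  increments:
    - {"dx": 0.2, "dy": 0.4, "dz": 0, "ax": 0, "ay": 0, "az": -0.05, "gripper": -1}
    - {"dx": 0.3, "dy": 0.8, "dz": 0, "ax": 0, "ay": 0, "az": -0.1, "gripper": -1}
    - {"dx": 0.4, "dy": 1, "dz": 0, "ax": 0, "ay": 0, "az": -0.15, "gripper": -1}

```text
time: 1.6
eef_pos: [0.4849, -0.1506, 0.3165]
tcp_rot: [1.0, -0.021, 0.0, -0.0]
contact_force: [0.2, -1.0, -0.0]
opening: 0.001
finger_force: 0.0
```

>>> jog_arm:
  increments:
    - {"dx": 0.3, "dy": 0.4, "dz": 0, "ax": 0, "ay": 0, "az": 0, "gripper": -1}
    - {"dx": 0.5, "dy": 0.8, "dz": 0, "ax": 0, "ay": 0, "az": 0, "gripper": -1}
    - {"dx": 0.7, "dy": 1, "dz": 0, "ax": 0, "ay": 0, "az": 0, "gripper": -1}
    - {"dx": 0.7, "dy": 1, "dz": 0, "ax": 0, "ay": 0, "az": 0, "gripper": -1}

```text
time: 2.0
eef_pos: [0.5705, -0.0295, 0.316]
tcp_rot: [1.0, -0.018, 0.0, -0.001]
contact_force: [-0.2, 0.2, -0.1]
opening: 0.004
finger_force: 0.0
```

>>> jog_arm:
  increments:
    - {"dx": 0.3, "dy": 0.4, "dz": 0, "ax": 0, "ay": 0, "az": 0, "gripper": -1}
    - {"dx": 0.6, "dy": 0.8, "dz": 0, "ax": 0, "ay": 0, "az": 0, "gripper": -1}
    - {"dx": 0.84, "dy": 1, "dz": -0.2, "ax": 0, "ay": 0, "az": 0, "gripper": -1}
    - {"dx": 0.84, "dy": 1, "dz": -0.4, "ax": 0, "ay": 0, "az": 0, "gripper": -1}
    - {"dx": 0.84, "dy": 1, "dz": -0.6, "ax": 0, "ay": 0, "az": 0, "gripper": -1}
    - {"dx": 0.84, "dy": 1, "dz": -0.6, "ax": 0, "ay": 0, "az": 0, "gripper": -1}

```text
time: 2.6
eef_pos: [0.6671, 0.0861, 0.2387]
tcp_rot: [1.0, -0.02, -0.005, 0.0]
contact_force: [-0.1, -0.6, -0.9]
opening: 0.001
finger_force: 0.0
```

Run:
```python
from h import *
c=cam("side"); f=c["frame"]; s=get_state(); print(s["eef_pos"],s["contact_force"])
tip=s["eef_pos"]-[0,0,.025]; print("tip px",proj(c,tip))
cv2.imwrite("pics/s1.png",cv2.resize(f[70:270,180:380],None,fx=3,fy=3,interpolation=cv2.INTER_CUBIC))
```

```text
[0.66812792 0.0858654  0.24169919] [-0.7347663  -0.33963357  0.81705781]
tip px [258.91698477 157.26284381]
```

View pics/s1.png

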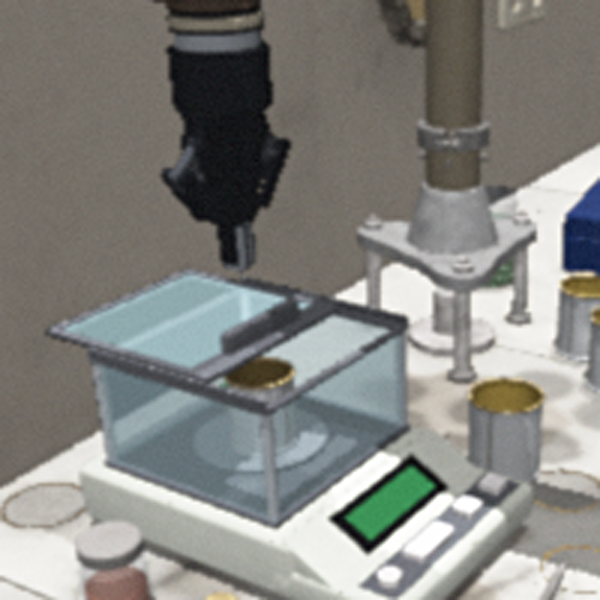

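The side crop shows the shut fingertips at about px (259,159), as predicted (259,157). They are above the pane just behind the rib. I'll shift 18 mm to the left and descend.

>>> jog_arm:
  increments:
    - {"dx": 0.02, "dy": 0.15, "dz": 0, "ax": 0, "ay": 0, "az": 0, "gripper": -1}
    - {"dx": 0.02, "dy": 0.15, "dz": -0.1, "ax": 0, "ay": 0, "az": 0, "gripper": -1}
    - {"dx": 0.02, "dy": 0.15, "dz": -0.2, "ax": 0, "ay": 0, "az": 0, "gripper": -1}
    - {"dx": 0.02, "dy": 0.15, "dz": -0.3, "ax": 0, "ay": 0, "az": 0, "gripper": -1}
    - {"dx": 0.02, "dy": 0.15, "dz": -0.3, "ax": 0, "ay": 0, "az": 0, "gripper": -1}
    - {"dx": 0.02, "dy": 0.15, "dz": -0.3, "ax": 0, "ay": 0, "az": 0, "gripper": -1}

```text
time: 3.25
eef_pos: [0.6714, 0.1041, 0.2074]
tcp_rot: [1.0, -0.021, -0.001, 0.0]
contact_force: [-0.3, 0.4, 0.7]
opening: 0.0
finger_force: 0.0
```

Run:
```python
from h import *
c=cam("side"); f=c["frame"]; s=get_state(); print(s["eef_pos"],s["contact_force"],s["tcp_rot"])
cv2.imwrite("pics/s2.png",cv2.resize(f[100:220,190:330],None,fx=5,fy=5,interpolation=cv2.INTER_CUBIC))
```

```text
[0.67185994 0.10412074 0.20823887] [0.39822187 0.03951584 0.26161035] [ 9.99787699e-01 -2.06046737e-02 -7.09636613e-05  1.52743098e-05]
```

View pics/s2.png

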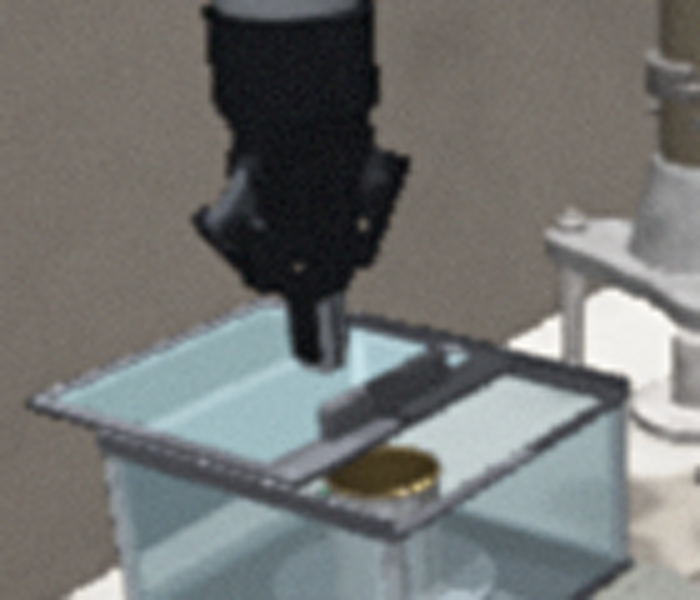

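The fingertips stand just behind the rib and clear of the pane. I'll lower them by 6 mm and start pushing gently along the balance's -x.

>>> jog_arm:
  increments:
    - {"dx": 0, "dy": 0, "dz": -0.05, "ax": 0, "ay": 0, "az": 0, "gripper": -1}
    - {"dx": -0.06, "dy": 0, "dz": -0.05, "ax": 0, "ay": 0, "az": 0, "gripper": -1}
    - {"dx": -0.12, "dy": 0, "dz": -0.05, "ax": 0, "ay": 0, "az": 0, "gripper": -1}
    - {"dx": -0.16, "dy": 0.01, "dz": -0.05, "ax": 0, "ay": 0, "az": 0, "gripper": -1}
    - {"dx": -0.19, "dy": 0.01, "dz": -0.05, "ax": 0, "ay": 0, "az": 0, "gripper": -1}
    - {"dx": -0.22, "dy": 0.01, "dz": -0.05, "ax": 0, "ay": 0, "az": 0, "gripper": -1}
    - {"dx": -0.25, "dy": 0.01, "dz": -0.05, "ax": 0, "ay": 0, "az": 0, "gripper": -1}
    - {"dx": -0.28, "dy": 0.01, "dz": -0.05, "ax": 0, "ay": 0, "az": 0, "gripper": -1}

```text
time: 4.1
eef_pos: [0.6383, 0.1058, 0.2027]
tcp_rot: [1.0, -0.02, 0.001, -0.0]
contact_force: [2.1, 1.1, -0.2]
opening: -0.002
finger_force: 0.8
```

>>> jog_arm:
  increments:
    - {"dx": -0.04, "dy": 0, "dz": 0, "ax": 0, "ay": 0, "az": 0, "gripper": -1}
    - {"dx": -0.08, "dy": 0, "dz": 0, "ax": 0, "ay": 0, "az": 0, "gripper": -1}
    - {"dx": -0.12, "dy": 0.01, "dz": 0, "ax": 0, "ay": 0, "az": 0, "gripper": -1}
    - {"dx": -0.16, "dy": 0.01, "dz": 0, "ax": 0, "ay": 0, "az": 0, "gripper": -1}
    - {"dx": -0.2, "dy": 0.01, "dz": 0, "ax": 0, "ay": 0, "az": 0, "gripper": -1}
    - {"dx": -0.24, "dy": 0.01, "dz": 0, "ax": 0, "ay": 0, "az": 0, "gripper": -1}
    - {"dx": -0.28, "dy": 0.01, "dz": 0, "ax": 0, "ay": 0, "az": 0, "gripper": -1}
    - {"dx": -0.3, "dy": 0.01, "dz": 0, "ax": 0, "ay": 0, "az": 0, "gripper": -1}

```text
time: 4.9
eef_pos: [0.6017, 0.1069, 0.2024]
tcp_rot: [1.0, -0.02, -0.0, -0.0]
contact_force: [2.5, -0.1, 0.7]
opening: -0.003
finger_force: 0.8
```

```bash
cat > rib.py <<'E'
from h import *
s=get_state(); print(s["time"],s["eef_pos"],s["contact_force"])
th=-.0378; R=np.array([[np.cos(th),-np.sin(th)],[np.sin(th),np.cos(th)]]); t=np.array([.6036,.1064])
for n in("top","side"):
    c=cam(n); P=cloud(c)
    q=P.reshape(-1,3).copy(); q[:,:2]=(q[:,:2]-t)@R
    for lo,hi in((-.046,-.022),(.022,.046)):
        k=q[(q[:,2]>.184)&(q[:,2]<.192)&(abs(q[:,0])<.06)&(q[:,1]>lo)&(q[:,1]<hi)]
        if len(k)>3: print(n,lo,len(k),"rib x",np.median(k[:,0]).round(4), k[:,0].min().round(4),k[:,0].max().round(4),"cover",(np.median(k[:,0])+.033).round(4))
E
python3 rib.py
```

```text
4.9 [0.601743   0.10694844 0.20243328] [ 2.51867702 -0.13282393  0.68700261]
side -0.046 13 rib x -0.0202 -0.0225 -0.0153 cover 0.0128
side 0.022 23 rib x -0.0204 -0.0243 -0.0164 cover 0.0126
```

>>> jog_arm:
  increments:
    - {"dx": -0.03, "dy": 0, "dz": 0, "ax": 0, "ay": 0, "az": 0, "gripper": -1}
    - {"dx": -0.05, "dy": 0, "dz": 0, "ax": 0, "ay": 0, "az": 0, "gripper": -1}
    - {"dx": -0.07, "dy": 0, "dz": 0, "ax": 0, "ay": 0, "az": 0, "gripper": -1}
    - {"dx": -0.085, "dy": 0, "dz": 0, "ax": 0, "ay": 0, "az": 0, "gripper": -1}
    - {"dx": -0.085, "dy": 0, "dz": 0, "ax": 0, "ay": 0, "az": 0, "gripper": -1}

```text
time: 5.5
eef_pos: [0.5915, 0.1068, 0.2021]
tcp_rot: [1.0, -0.02, -0.001, 0.0]
contact_force: [1.1, -0.8, 0.5]
opening: 0.003
finger_force: 0.2
```

>>> jog_arm:
  increments:
    - {"dx": -0.01, "dy": 0, "dz": 0, "ax": 0, "ay": 0, "az": 0, "gripper": -1}
    - {"dx": -0.01, "dy": 0, "dz": 0, "ax": 0, "ay": 0, "az": 0, "gripper": -1}

```text
time: 5.7
eef_pos: [0.5906, 0.1067, 0.2022]
tcp_rot: [1.0, -0.02, -0.0, 0.0]
contact_force: [0.9, 0.8, 0.7]
opening: 0.002
finger_force: 0.5
```

>>> jog_arm:
  increments:
    - {"dx": -0.01, "dy": 0, "dz": 0, "ax": 0, "ay": 0, "az": 0, "gripper": -1}
    - {"dx": -0.01, "dy": 0, "dz": 0, "ax": 0, "ay": 0, "az": 0, "gripper": -1}

```text
time: 5.9
eef_pos: [0.5894, 0.1067, 0.2022]
tcp_rot: [1.0, -0.02, -0.0, 0.0]
contact_force: [0.1, 0.7, -0.9]
opening: -0.002
finger_force: 0.6
```

>>> jog_arm:
  increments:
    - {"dx": -0.008, "dy": 0, "dz": 0, "ax": 0, "ay": 0, "az": 0, "gripper": -1}
    - {"dx": -0.008, "dy": 0, "dz": 0, "ax": 0, "ay": 0, "az": 0, "gripper": -1}

```text
time: 6.1
eef_pos: [0.5887, 0.1067, 0.2022]
tcp_rot: [1.0, -0.02, 0.0, 0.0]
contact_force: [1.7, 0.5, -0.8]
opening: 0.003
finger_force: 1.0
```

>>> jog_arm:
  increments:
    - {"dx": -0.01, "dy": 0, "dz": 0, "ax": 0, "ay": 0, "az": 0, "gripper": -1}
    - {"dx": -0.01, "dy": 0, "dz": 0, "ax": 0, "ay": 0, "az": 0, "gripper": -1}

```text
time: 6.3
eef_pos: [0.5886, 0.1067, 0.2023]
tcp_rot: [1.0, -0.021, 0.002, -0.0]
contact_force: [7.0, 0.6, -3.7]
opening: -0.004
finger_force: 2.9
```

```bash
python3 rib.py
```

```text
6.3 [0.58856728 0.10670761 0.20231849] [ 6.95610559  0.63190758 -3.72340627]
side -0.046 15 rib x -0.0338 -0.036 -0.0293 cover -0.0008
side 0.022 23 rib x -0.0328 -0.0362 -0.0267 cover 0.0002
```

The force jumped to 7 N with no further travel, and the vision gives cover ≈ 0, so it is on the stop. I'll back off, rise and check from the top.

>>> jog_arm:
  increments:
    - {"dx": 0.04, "dy": 0, "dz": 0, "ax": 0, "ay": 0, "az": 0, "gripper": -1}
    - {"dx": 0.12, "dy": 0, "dz": 0, "ax": 0, "ay": 0, "az": 0, "gripper": -1}
    - {"dx": 0.12, "dy": 0, "dz": 0.2, "ax": 0, "ay": 0, "az": 0, "gripper": -1}
    - {"dx": 0.12, "dy": 0, "dz": 0.5, "ax": 0, "ay": 0, "az": 0, "gripper": -1}
    - {"dx": -0.2, "dy": 0.1, "dz": 0.6, "ax": 0, "ay": 0, "az": 0, "gripper": -1}
    - {"dx": -0.6, "dy": 0.2, "dz": 0.6, "ax": 0, "ay": 0, "az": 0, "gripper": -1}
    - {"dx": -1, "dy": 0.24, "dz": 0.6, "ax": 0, "ay": 0, "az": 0, "gripper": -1}
    - {"dx": -1, "dy": 0.24, "dz": 0.6, "ax": 0, "ay": 0, "az": 0, "gripper": -1}
    - {"dx": -1, "dy": 0.24, "dz": 0.6, "ax": 0, "ay": 0, "az": 0, "gripper": -1}

```text
time: 7.3
eef_pos: [0.467, 0.1357, 0.2747]
tcp_rot: [1.0, -0.02, 0.0, 0.0]
contact_force: [-0.0, 0.4, -0.1]
opening: 0.006
finger_force: 0.0
```

```bash
python3 rib.py
python3 - <<'E'
from h import *
f=np.hstack([cam("top")["frame"][100:250,250:390],cam("side")["frame"][110:260,190:380]])
cv2.imwrite("pics/b.png",cv2.resize(f,None,fx=2.4,fy=2.4,interpolation=cv2.INTER_CUBIC))
E
```

```text
7.3 [0.46704347 0.13570394 0.27470206] [-0.0040187   0.37951327 -0.09853708]
side -0.046 13 rib x -0.0338 -0.0358 -0.0263 cover -0.0008
side 0.022 22 rib x -0.0327 -0.0375 -0.0263 cover 0.0003
```

View pics/b.png

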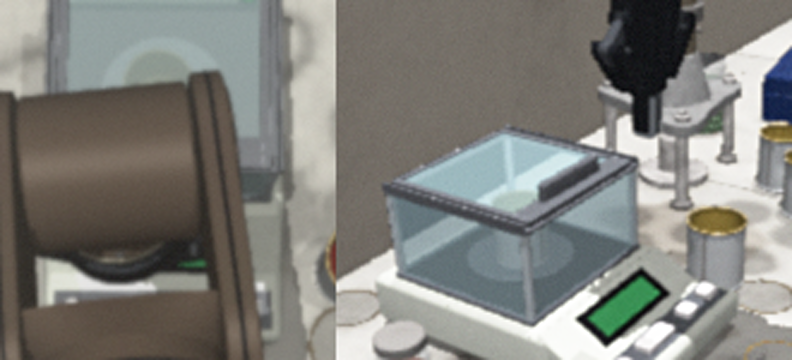

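Both views show the cover closed flush. The tare key centre is at (0.459,0.136), so I'll go above it and down to just over its top (TCP z 0.075 at touch).

>>> jog_arm:
  increments:
    - {"dx": -0.067, "dy": 0, "dz": -0.3, "ax": 0, "ay": 0, "az": 0, "gripper": -1}
    - {"dx": -0.067, "dy": 0, "dz": -0.6, "ax": 0, "ay": 0, "az": 0, "gripper": -1}
    - {"dx": -0.067, "dy": 0, "dz": -0.9, "ax": 0, "ay": 0, "az": 0, "gripper": -1}
    - {"dx": -0.067, "dy": 0, "dz": -1, "ax": 0, "ay": 0, "az": 0, "gripper": -1}
    - {"dx": -0.067, "dy": 0, "dz": -1, "ax": 0, "ay": 0, "az": 0, "gripper": -1}

```text
time: 8.0
eef_pos: [0.4589, 0.1352, 0.1524]
tcp_rot: [1.0, -0.021, -0.002, 0.0]
contact_force: [-0.3, -0.2, -0.0]
opening: 0.002
finger_force: 0.0
```

>>> jog_arm:
  increments:
    - {"dx": 0, "dy": 0, "dz": -0.2, "ax": 0, "ay": 0, "az": 0, "gripper": -1}
    - {"dx": 0, "dy": 0, "dz": -0.4, "ax": 0, "ay": 0, "az": 0, "gripper": -1}
    - {"dx": 0, "dy": 0, "dz": -0.5, "ax": 0, "ay": 0, "az": 0, "gripper": -1}
    - {"dx": 0, "dy": 0, "dz": -0.55, "ax": 0, "ay": 0, "az": 0, "gripper": -1}
    - {"dx": 0, "dy": 0, "dz": -0.55, "ax": 0, "ay": 0, "az": 0, "gripper": -1}
    - {"dx": 0, "dy": 0, "dz": -0.55, "ax": 0, "ay": 0, "az": 0, "gripper": -1}

```text
time: 8.6
eef_pos: [0.4606, 0.1357, 0.0896]
tcp_rot: [1.0, -0.02, 0.001, -0.0]
contact_force: [0.1, -1.1, -0.9]
opening: 0.001
finger_force: 0.0
```

Run:
```python
from h import *
c=cam("side"); f=c["frame"]; s=get_state(); print(s["eef_pos"],s["contact_force"],proj(c,s["eef_pos"]-[0,0,.025]),proj(c,[.459,.136,.05]))
cv2.imwrite("pics/k.png",cv2.resize(f[190:290,260:380],None,fx=5,fy=5,interpolation=cv2.INTER_CUBIC))
```

```text
[0.46055154 0.13565888 0.0897296 ] [ 0.50271295 -0.19837607 -0.03936233] [323.10899122 242.93235162] [323.64374011 248.60891006]
```

View pics/k.png

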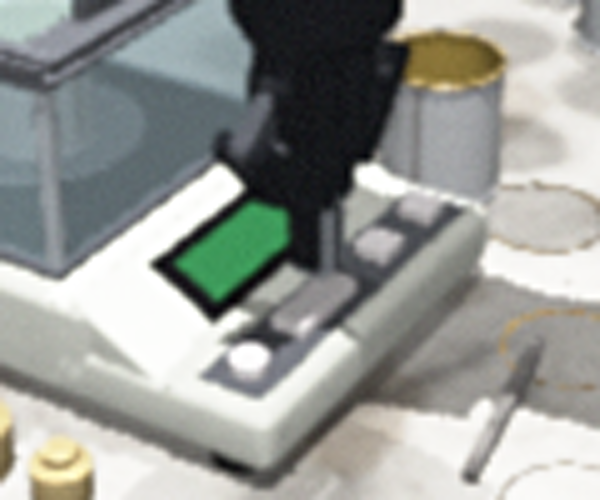

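The fingertips are over the tare bar, clear of the neighbouring keys. I'll approach to near contact, then press in small steps.

>>> jog_arm:
  increments:
    - {"dx": -0.01, "dy": 0, "dz": -0.05, "ax": 0, "ay": 0, "az": 0, "gripper": -1}
    - {"dx": -0.01, "dy": 0, "dz": -0.1, "ax": 0, "ay": 0, "az": 0, "gripper": -1}
    - {"dx": -0.01, "dy": 0, "dz": -0.12, "ax": 0, "ay": 0, "az": 0, "gripper": -1}
    - {"dx": -0.01, "dy": 0, "dz": -0.13, "ax": 0, "ay": 0, "az": 0, "gripper": -1}
    - {"dx": -0.01, "dy": 0, "dz": -0.13, "ax": 0, "ay": 0, "az": 0, "gripper": -1}

```text
time: 9.15
eef_pos: [0.458, 0.1356, 0.0727]
tcp_rot: [1.0, -0.02, -0.001, 0.0]
contact_force: [-1.7, -0.2, 3.6]
opening: 0.0
finger_force: 1.3
```

>>> jog_arm:
  increments:
    - {"dx": 0, "dy": 0, "dz": -0.01, "ax": 0, "ay": 0, "az": 0, "gripper": -1}
    - {"dx": 0, "dy": 0, "dz": -0.015, "ax": 0, "ay": 0, "az": 0, "gripper": -1}
    - {"dx": 0, "dy": 0, "dz": -0.015, "ax": 0, "ay": 0, "az": 0, "gripper": -1}

```text
time: 9.45
eef_pos: [0.458, 0.1356, 0.071]
tcp_rot: [1.0, -0.02, -0.0, 0.0]
contact_force: [-2.5, 0.7, 4.0]
opening: 0.005
finger_force: 2.0
```

>>> jog_arm:
  increments:
    - {"dx": 0, "dy": 0, "dz": -0.006, "ax": 0, "ay": 0, "az": 0, "gripper": -1}
    - {"dx": 0, "dy": 0, "dz": -0.006, "ax": 0, "ay": 0, "az": 0, "gripper": -1}

```text
time: 9.65
eef_pos: [0.458, 0.1356, 0.0702]
tcp_rot: [1.0, -0.02, -0.0, 0.0]
contact_force: [-1.8, 0.1, 3.6]
opening: 0.001
finger_force: 2.3
```

>>> jog_arm:
  increments:
    - {"dx": 0, "dy": 0, "dz": -0.007, "ax": 0, "ay": 0, "az": 0, "gripper": -1}
    - {"dx": 0, "dy": 0, "dz": -0.007, "ax": 0, "ay": 0, "az": 0, "gripper": -1}
    - {"dx": 0, "dy": 0, "dz": -0.007, "ax": 0, "ay": 0, "az": 0, "gripper": -1}

```text
time: 9.95
eef_pos: [0.4581, 0.1356, 0.07]
tcp_rot: [1.0, -0.02, -0.001, 0.0]
contact_force: [-5.7, -1.3, 8.3]
opening: 0.002
finger_force: 4.4
```

The key has bottomed at TCP z 0.070 with about 8 N. I'll release straight up and clear away.

>>> jog_arm:
  increments:
    - {"dx": 0, "dy": 0, "dz": 0.05, "ax": 0, "ay": 0, "az": 0, "gripper": -1}
    - {"dx": 0, "dy": 0, "dz": 0.15, "ax": 0, "ay": 0, "az": 0, "gripper": -1}
    - {"dx": 0, "dy": 0, "dz": 0.4, "ax": 0, "ay": 0, "az": 0, "gripper": -1}
    - {"dx": 0, "dy": 0, "dz": 0.7, "ax": 0, "ay": 0, "az": 0, "gripper": -1}
    - {"dx": 0, "dy": 0, "dz": 1, "ax": 0, "ay": 0, "az": 0, "gripper": -1}
    - {"dx": 0, "dy": 0, "dz": 1, "ax": 0, "ay": 0, "az": 0, "gripper": -1}
    - {"dx": 0, "dy": 0, "dz": 1, "ax": 0, "ay": 0, "az": 0, "gripper": -1}

```text
time: 10.65
eef_pos: [0.4591, 0.1356, 0.1908]
tcp_rot: [1.0, -0.02, 0.002, -0.0]
contact_force: [0.7, 0.5, -0.4]
opening: 0.002
finger_force: 0.0
```

```bash
python3 rib.py
python3 - <<'E'
from h import *
f=cam("side")["frame"]
cv2.imwrite("pics/end.png",cv2.resize(f[130:300,190:390],None,fx=3,fy=3,interpolation=cv2.INTER_CUBIC))
E
```

```text
10.65 [0.45909199 0.13563507 0.19084169] [ 0.72636742  0.52988258 -0.38281434]
top -0.046 45 rib x -0.0331 -0.0367 -0.029 cover -0.0001
top 0.022 55 rib x -0.0337 -0.0377 -0.0294 cover -0.0007
side -0.046 15 rib x -0.0329 -0.0353 -0.0259 cover 0.0001
side 0.022 23 rib x -0.0329 -0.0357 -0.0257 cover 0.0001
```

View pics/end.png

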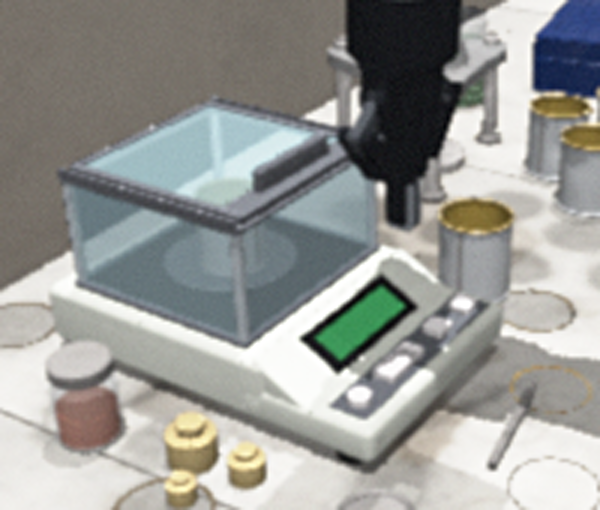

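The picture shows the cover shut, the tin on the pan, the keys up and everything around the balance in place. Both cameras put the cover within 1 mm of shut. I'll hand the job in.

```bash
python3 -c "
from h import *
print(job.sign_off())"
```

```text
the job is handed in; nothing more can be done
None
```

I slid the cover fully shut, then pressed the tare key to its stop and let it spring back up; the job was handed in at about 11 s, with the tin and the items around the balance in place in the last picture.

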